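Hold the red-capped tube up to the inspection camera

TASK

The red-capped sample has finished its time in the tube incubator and its conical end is to be looked at: swing the clear cover all the way back and leave it open, draw the red-capped tube out of its well, and hold it cap up in front of the inspection camera, its conical end at the camera's focus point (on the lens axis, 11 cm in front of the lens) and the tube square to the lens, leaning with the camera's tilt (its top away from the camera) so that it stands straight in the picture. Finish holding the tube there, quite still; leave the other tubes in their wells, do not touch the camera, and disturb nothing else on the bench.

Things in the scene. Friction and masses are not known exactly. Their poses are not given: they have to be found in the camera images.
- incubator: White tube incubator, 185 x 170 x 72 mm, fixed: aluminium block with 2 x 3 upright wells (18 mm wide, 60 deep), sloped panel in front, clear cover. Origin: bench level, mid machine; x from front to back (hinge), y to its left, z up. Wells at x -27 and +15, y +42, 0, -42 mm; tubes in the two front corner wells and the middle back one, bottoms at z = 12 mm, tops 52 mm above the block's top.
- cover (a joint): Hinge of the clear box-shaped cover (127 deep x 142 wide x 64 mm high) over the tubes: 0 rad shut, 1.75 rad fully back against its stop. A stiff hinge: the cover weighs 0.25 kg and stays wherever it is left; raising it takes 2 to 3 N at the bar. It starts shut or a little ajar.
- cover_bar (a point): Middle of the steel handle bar on the cover's front face: a round bar 10 mm thick and 84 mm long, parallel to the hinge, standing 40 mm off the face on a post at each end (35 mm free behind the bar). It is 45 mm above the block's top when shut and moves with the cover, on a circle of 170 mm radius about the hinge.
- cover_hinge (a point): Middle of the cover's hinge line, 70 mm behind the incubator's origin and 73 mm above the bench. The line runs along the incubator's y.
- tube_red: The tube to present: 15 ml clear conical tube with a RED screw cap, 112 mm long, about 20 g; body 17 mm wide, cap 20 mm wide and 12 mm high. Origin at its pointed bottom end, z along the tube to the cap. It stands loosely upright in any one of the three occupied wells.
- tube_cone (a point): Middle of the red-capped tube's conical end: on its axis, 15 mm from the pointed bottom end.
- inspection_camera: Inspection camera with a round white ring light, tilted down on a grey stand (base 90 x 100 mm, post 324 mm high), fixed. Origin: bench level, under the base; its -x side faces the robot. Lens and ring light (52 mm wide) look along its -x and 30 degrees downwards; the lens front is at x = -70 mm, z = 225 mm.
- focus (a point): The camera's point of sharp focus, in the free air: on the lens axis, 110 mm in front of the lens, 170 mm above the bench. Its x axis points along the lens axis back to the lens, its z axis is the upright direction of the camera's picture (square to the lens axis: it leans 30 degrees away from the camera at the top), y is sideways.
- tube_green: Neighbour tube with a green cap, else like the red-capped one; to stay in its well. Origin at its pointed bottom end, z to the cap.
- tube_blue: Neighbour tube with a blue cap, else like the red-capped one; to stay in its well. Origin at its pointed bottom end, z to the cap.
- timer: Bench timer, 64 x 64 x 24 mm, lying loose on the bench; to be left alone. Origin at the centre of its underside.
- tape_roll: Yellow tape roll, 82 mm across, 19 mm high, lying loose on the bench; to be left alone. Origin at the centre of its underside.

How it is judged:
By the outcome, as a careful person would: the job done as asked, in the order asked, and still so for the second after the job is handed in, while the arm keeps its last pose, push and grip.
It also fails if it takes over 58 s, if anything falls off the work surface, if the arm or the gripper's body presses on something with over 40 N, if the wrist force passes 120 N, or if a joint passes its speed limit or range.

ROBOT

A 6-joint arm with a two-finger parallel gripper is mounted at the origin on the work surface; the furniture and walls round the work are solid. World frame = base frame: x ahead of the robot, y to its left, z up, the work surface at z = 0. Lengths are in m, angles in degrees, forces in N, time in s.
With the tool pointing down it reaches from about 0.325 to 0.75 m from the base axis. Payload 7.6 kg.
Tool frame: the origin (TCP) lies between the finger pads; the fingertips stand 11 mm ahead of it and the grasp point (between the pads) lies 8 mm behind it; z points along the fingers, y is the line along which they close (so a half turn about z gives the same grasp; the last joint's range is limited). The gripper opens to 85 mm and grips with 20 to 120 N. Pads are 22 mm wide; open, the fingers measure 114 mm over their backs; the gripper's body (76 mm by 85 mm) begins 54 mm behind the grasp point. The pads swing forward as they close: fully open they stand 13 mm farther back than shut.
Start: joints at [-72.21, 2.991, 80.254, -0, 96.75, -4.028], TCP at [0.195, -0.487, 0.242] pointing down, gripper open.
Joint ranges: [-166.34, 166.34], [-52.06, 124.39], [6.96, 135.62], [-60.46, 240.46], [14.63, 156.25], [-167.68, 167.68]. Speed limits (degrees/s): [147.25, 147.25, 172.46, 180, 180, 180].

INTERFACE

Orientations are given as a 3x3 rotation matrix whose columns are the frame's x, y, z axes.
In Python, from plant import robot, cams, hand_in gives the robot as it stands.
- The arm moves only by the tool arm_command, never from a script. Its argument "increments" is one flat list of numbers, 7 for each row, row after row: the opening, from -1 (shut) to 1 (fully open), then the shift along the tool's x, y, z in m, then the turn, a rotation vector about the tool's x, y, z in rad. A call has 1 to 10 rows; each row shifts and turns the commanded pose from where the row before left it, along the tool's axes as they then stand; what a row does not reach is not made up. A row lasts 1/10 s, in which the tool goes at most 50 mm and 8.59 degrees, less where a joint would pass 70% of its speed; a pose out of reach is approached as far as the arm can. A call is refused whole if a number of a shift passes 0.05 or a number of a turn 0.15, either way. A call with a gripper value outside its range is refused whole. The fingers move at their own pace and stop on an object; "force" is the grip in N (left out, the last holds). Time passes only in rows, so rows that do not move let the fingers close. It gives the time, the measured TCP pose, the force, the opening and the grip force at its end, in the units of the state.
- robot.sense(): the state, without advancing time (a new reading comes with each control period).
- cams.camera(name): name is "scene" or "top"; returns a dict with "pixels" (480x640x3 uint8, red, green, blue), "fx", "fy", "cx", "cy" (pixels), "dist_coeffs" ([k1, k2, p1, p2, k3] as OpenCV has them; the pictures are not rectified), "camera_from_world" (4x4, takes a point from world to camera coordinates). Camera axes: x right, y down, z forward; pixel columns grow to the right and rows downward; lengths in m; the calibration is good to about 2 mm. A picture is of the moment at which its call begins. There is no depth.
- hand_in(): hands the job in; it is judged then, once.
The state is a dict: "time": time; "qpos": joint angles; "dq": joint speeds; "effort": joint torques, N m; "tcp_pos": TCP position; "ee_rot": TCP orientation; "ft_force": force on the tool from outside, world axes, zero at the start; "ft_torque": the same for the moment, N m; "gripper_width": finger opening in m; "grip_force": force on a finger pad.
Only numpy, scipy, OpenCV 4.12 (cv2) and the standard library are available. Lean on these libraries where they do the work, as an engineer would, in place of code of your own. Each camera call takes 0.05 s, during which the arm holds its last target. There are 200 camera calls.

## Working session

There is one attempt and no reset: what is moved stays moved. The work goes in short steps, Python scripts to look and compute and a tool call to move; the robot and the scene stay as the last step left them, time stands still between calls to the robot, and variables do not carry over. Pictures are saved under pics/ and viewed, at most 10 in all, crops included, and the job is handed in when it is done.

Besides the shell and the picture viewer there is one more tool, called after "Call:" as name(argument=value, ...) on one line, values as JSON. arm_command: Moves the arm, as the interface text tells. Its arguments: {"type":"object","properties":{"increments":{"type":"array"},"force":{"type":"number"}},"required":["increments"]}

```bash
mkdir -p pics; ls; python3 - <<'E'
from plant import robot,cams
import cv2,numpy as np
for n in("scene","top"):
    c=cams.camera(n); cv2.imwrite(f"pics/{n}0.png",c["pixels"][:,:,::-1])
    print(n,c["fx"],c["fy"],c["cx"],c["cy"],c["dist_coeffs"]); print(np.linalg.inv(c["camera_from_world"]).round(3))
print(robot.sense())
E
```

```text
pics
scene 451.55716272774293 451.55716272774293 315.0510225352006 237.51216720979005 [0.00466005 0.         0.         0.         0.        ]
[[ 0.237  0.853 -0.465  0.882]
 [ 0.971 -0.212  0.107 -0.031]
 [-0.007 -0.477 -0.879  0.884]
 [ 0.     0.     0.     1.   ]]
top 557.4910491612974 557.4910491612974 331.84276491650223 247.84970565493575 [-0.00847909  0.          0.          0.          0.        ]
[[ 0.021 -0.998  0.058  0.438]
 [-1.    -0.021 -0.005  0.087]
 [ 0.006 -0.058 -0.998  1.061]
 [ 0.     0.     0.     1.   ]]
{'time': 0.1, 'qpos': array([-7.22097035e+01,  3.02391413e+00,  8.03091270e+01, -2.43733342e-03,
        9.67495827e+01, -4.02926568e+00]), 'dq': array([-0.04066741, -0.07467034, -0.20435194,  0.06406949,  0.0101762 ,
        0.09772144]), 'effort': array([ 1.08378565e-03, -3.82582569e+01, -3.60986567e+01, -2.77945338e-05,
        4.75749097e-03, -1.10225574e-05]), 'tcp_pos': array([ 0.19505251, -0.48713623,  0.2415369 ]), 'ee_rot': array([[ 9.28360840e-01,  3.71679862e-01, -4.80822332e-04],
       [ 3.71680168e-01, -9.28359845e-01,  1.36019307e-03],
       [ 5.91802254e-05, -1.44146210e-03, -9.99998959e-01]]), 'ft_force': array([ 0.35492734,  0.16006825, -0.06931556]), 'ft_torque': array([ 0.05504448,  0.01687759, -0.00252002]), 'grip_force': 0.0, 'gripper_width': 0.08554789070418777}
```

View pics/scene0.png

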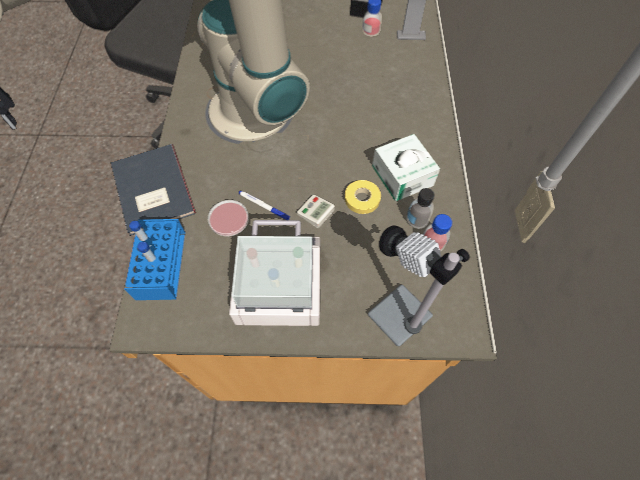

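View pics/top0.png

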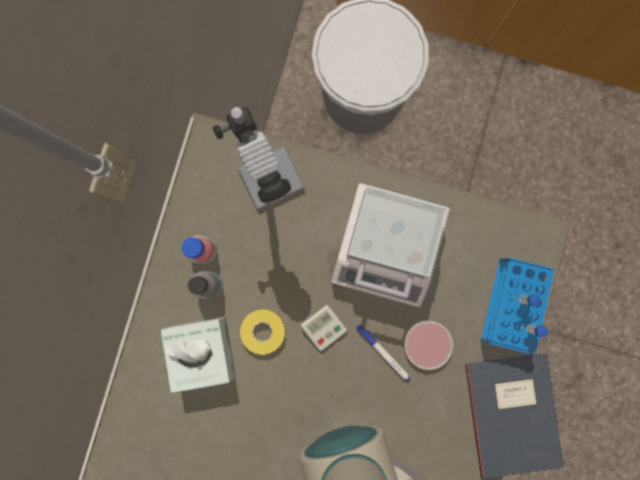

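The red cap is in the front right well (scene (251,254), top (415,257)). The blue cap is back middle and the green one front left. The inspection camera stands to the left, facing the robot. I'll zoom in for measuring.

```bash
python3 - <<'E'
import cv2,numpy as np
t=cv2.imread("pics/top0.png");s=cv2.imread("pics/scene0.png")
a=cv2.resize(t[170:310,320:460],None,fx=4,fy=4,interpolation=cv2.INTER_CUBIC)
b=cv2.resize(s[210:335,222:332],None,fx=5,fy=5,interpolation=cv2.INTER_CUBIC)
cv2.imwrite("pics/c1.png",a)
cv2.imwrite("pics/c2.png",b[:600])
d=cv2.resize(t[95:225,200:320],None,fx=4,fy=4,interpolation=cv2.INTER_CUBIC)
e=cv2.resize(s[185:350,365:480],None,fx=3.5,fy=3.5,interpolation=cv2.INTER_CUBIC)[:580]
o=np.zeros((600,800,3),np.uint8);o[:d.shape[0],:390]=d[:,:390];o[:e.shape[0],392:392+e.shape[1]]=e[:,:408]
cv2.imwrite("pics/c3.png",o)
E
```

```text
(no output)
```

View pics/c1.png

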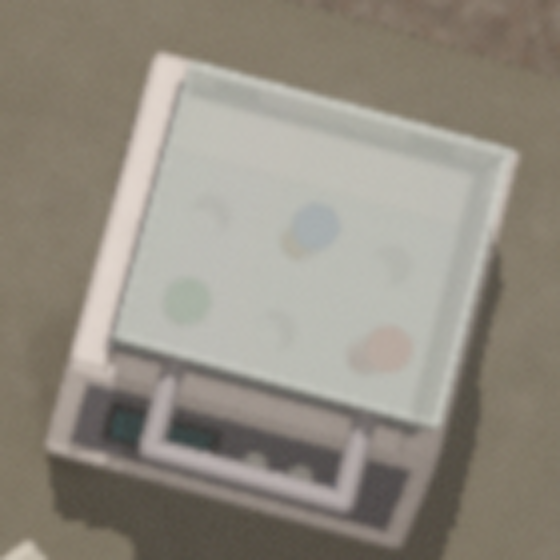

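View pics/c2.png

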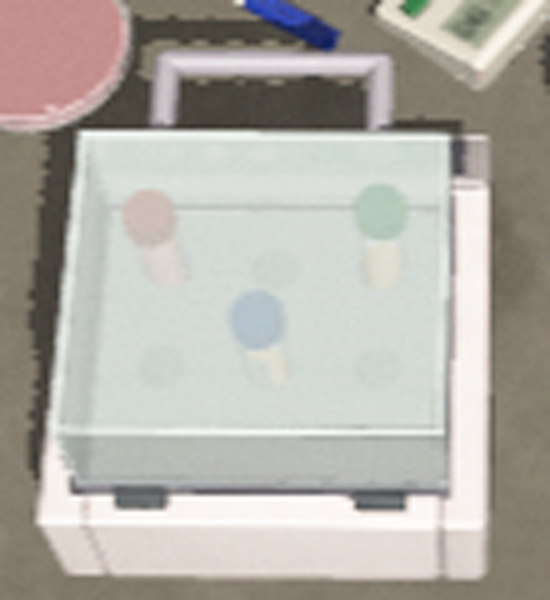

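View pics/c3.png

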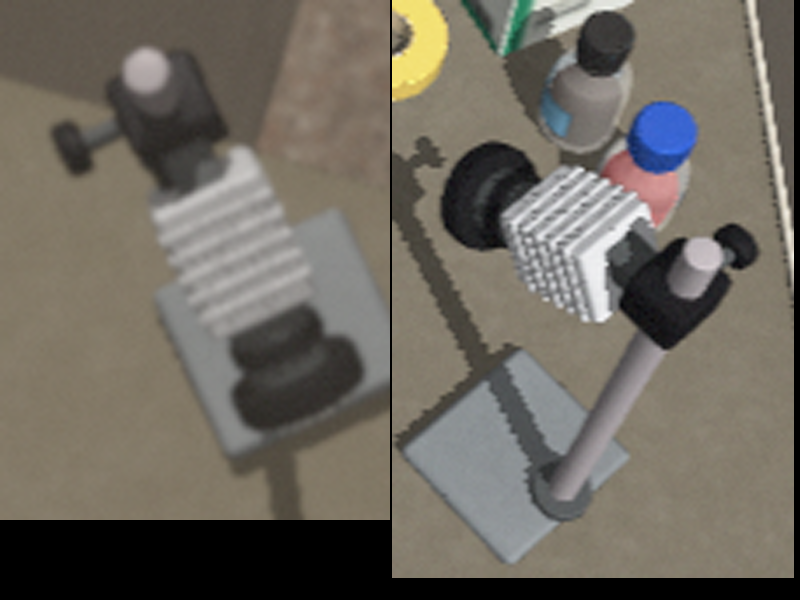

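The cover looks about shut. Caps in the top view: red (417,257), green (367,245), blue (399,226). The bar ends are at top (357,282) and (406,294). I'll triangulate these along with the camera's base corners, lens ring and post top.

```bash
cat > h.py <<'E'
import cv2,numpy as np
from plant import robot,cams
C={}
def cam(n):
    if n not in C: C[n]=cams.camera(n)
    return C[n]
def ray(n,p):
    c=cam(n);K=np.array([[c["fx"],0,c["cx"]],[0,c["fy"],c["cy"]],[0,0,1]])
    u=cv2.undistortPoints(np.array([[p]],float),K,np.array(c["dist_coeffs"]))[0,0]
    T=np.linalg.inv(c["camera_from_world"]);d=T[:3,:3]@[*u,1];return T[:3,3],d/np.linalg.norm(d)
def onz(n,p,z):
    o,d=ray(n,p);return o+d*(z-o[2])/d[2]
def tri(t,s):
    a,d=ray("top",t);b,e=ray("scene",s)
    k=np.linalg.lstsq(np.c_[d,-e],b-a,rcond=None)[0];P=a+k[0]*d;Q=b+k[1]*e
    return (P+Q)/2,np.linalg.norm(P-Q)
E
python3 - <<'E'
from h import *
np.set_printoptions(precision=4,suppress=True)
for n,t,s in [("red",(417.25,257.25),(251.8,253.6)),("green",(366.75,245),(298.2,252.4)),("blue",(398.75,226.5),(273.6,274)),
 ("barL",(357.5,281.75),(298.6,222.8)),("barR",(406.25,294.25),(255.6,222.6)),
 ("post",(236.75,112),(453.9,257)),("lens",(275,191),(392.4,240.7)),
 ("b1",(258.75,208.75),(401.6,284.4)),("b2",(239.5,168.25),(432.4,315.6)),("b3",(283.75,147.5),(398.9,345.6))]:
    print(n,*tri(t,s), *( [onz("top",t,.124),onz("scene",s,.124)] if n in("red","green","blue") else []))
for p in [(401.6,284.4),(368.1,312.7),(398.9,345.6),(432.4,315.6)]: print("base",onz("scene",p,.012))
E
```

```text
red [ 0.4803 -0.0627  0.116 ] 0.0006218232944033859 [ 0.4799 -0.0618  0.124 ] [ 0.4845 -0.0621  0.124 ]
green [0.4993 0.0235 0.1165] 0.0005889326156472518 [0.4987 0.0237 0.124 ] [0.5031 0.0232 0.124 ]
blue [ 0.532  -0.0306  0.1164] 0.000406235439743029 [ 0.5312 -0.0299  0.124 ] [ 0.5355 -0.0304  0.124 ]
barL [0.4367 0.0383 0.118 ] 0.0009178120977735773
barR [ 0.4174 -0.0439  0.1207] 0.0012417541767185897
post [0.6612 0.215  0.324 ] 0.00040282236689689454
lens [0.5708 0.1707 0.2272] 0.0008804177200128753
b1 [0.5709 0.2227 0.0108] 0.0019817580083495543
b2 [0.6485 0.2623 0.0062] 0.0018494881065363672
b3 [0.6903 0.1781 0.0054] 0.0001137698248375084
base [0.5716 0.2234 0.012 ]
base [0.6136 0.138  0.012 ]
base [0.6918 0.1765 0.012 ]
base [0.6503 0.2612 0.012 ]
```

The bar (0.427, -0.003, 0.119) and the wells agree with an incubator yaw of -13° and origin (0.518, -0.026), cover shut. Red tube: (0.482, -0.061). Camera yaw is 26° and the focus is about (0.484, 0.128, 0.170). First step is to turn the tool so it closes along the incubator's x, then go above the bar.

Call:
arm_command(increments=[-0.2,0,0,0,0,0,-0.1376,-0.2,0,0,0,0,0,-0.1376,-0.2,0,0,0,0,0,-0.1376,-0.2,0,0,0,0,0,-0.1376,-0.2,0,0,0,0,0,-0.1376,-0.2,0,0,0,0,0,-0.1376,-0.2,0,0,0,0,0,-0.1376], force=40)

```text
time: 0.9
tcp_pos: [0.1951, -0.4873, 0.2421]
ee_rot: [[0.219, 0.976, -0.0], [0.976, -0.219, 0.0], [0.0, -0.0, -1.0]]
ft_force: [-0.2, -0.2, -0.2]
gripper_width: 0.0342
grip_force: 0.0
```

Call:
arm_command(increments=[-0.2,0.026,0.006,0.0026,0,0,0,-0.2,0.026,0.006,0.0026,0,0,0,-0.2,0.026,0.006,0.0026,0,0,0,-0.2,0.026,0.006,0.0026,0,0,0,-0.2,0.026,0.006,0.0026,0,0,0,-0.2,0.026,0.006,0.0026,0,0,0,-0.2,0.026,0.006,0.0026,0,0,0,-0.2,0.026,0.006,0.0026,0,0,0,-0.2,0.026,0.006,0.0026,0,0,0,-0.2,0.026,0.006,0.0026,0,0,0])

```text
time: 1.9
tcp_pos: [0.3123, -0.2465, 0.2161]
ee_rot: [[0.225, 0.974, 0.0], [0.974, -0.225, -0.0], [-0.0, 0.0, -1.0]]
ft_force: [0.6, -0.1, 0.7]
gripper_width: 0.0343
grip_force: 0.0
```

Call:
arm_command(increments=[-0.2,0.026,0.006,0.0026,0,0,0,-0.2,0.026,0.006,0.0026,0,0,0,-0.2,0.026,0.006,0.0026,0,0,0,-0.2,0.026,0.006,0.0026,0,0,0,-0.2,0.026,0.006,0.0026,0,0,0,-0.2,0.026,0.006,0.0026,0,0,0,-0.2,0.026,0.006,0.0026,0,0,0,-0.2,0.026,0.006,0.0026,0,0,0,-0.2,0.026,0.006,0.0026,0,0,0,-0.2,0,0,0,0,0,0])

```text
time: 2.9
tcp_pos: [0.4177, -0.0296, 0.1923]
ee_rot: [[0.222, 0.975, -0.001], [0.975, -0.222, 0.001], [0.001, -0.001, -1.0]]
ft_force: [0.2, 0.1, -0.2]
gripper_width: 0.0343
grip_force: 0.0
```

Call:
arm_command(increments=[-0.2,0.0135,0.0014,0,0,0,0,-0.2,0.0135,0.0014,0,0,0,0,-0.2,0,0,0.015,0,0,0,-0.2,0,0,0.015,0,0,0,-0.2,0,0,0.015,0,0,0,-0.2,0,0,0,0,0,0])

```text
time: 3.5
tcp_pos: [0.4248, -0.0064, 0.1459]
ee_rot: [[0.225, 0.974, -0.004], [0.974, -0.225, 0.0], [-0.001, -0.004, -1.0]]
ft_force: [-0.1, 1.1, 0.2]
gripper_width: 0.0343
grip_force: 0.0
```

```bash
python3 - <<'E'
from h import *
o=np.zeros((600,800,3),np.uint8)
t=cam("top")["pixels"][200:310,330:430,::-1];s=cam("scene")["pixels"][180:300,225:325,::-1]
a=cv2.resize(t,None,fx=4,fy=4);b=cv2.resize(s,None,fx=4,fy=4)
o[:a.shape[0],:400]=a;o[:b.shape[0],400:]=b
cv2.imwrite("pics/d1.png",o[:480])
E
```

```text
(no output)
```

View pics/d1.png

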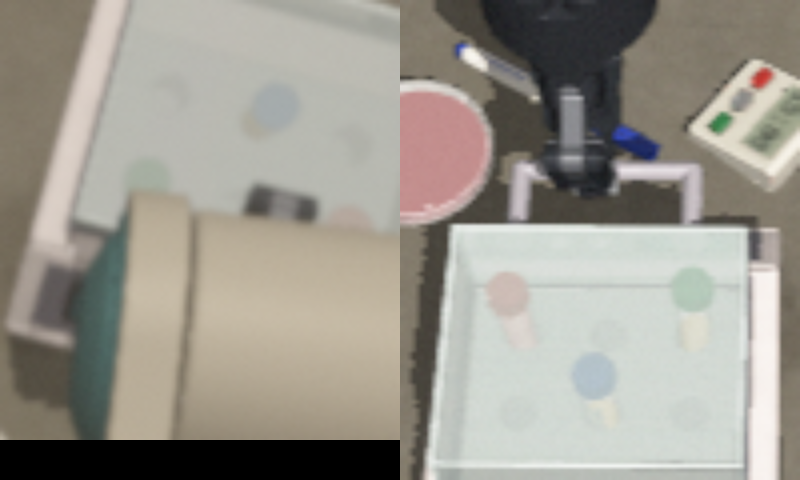

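The scene view shows the fingers just above the middle of the bar (580,170), one on each side of it. I'll descend and grip.

Call:
arm_command(increments=[-0.2,0.002,0.001,0.009,0,0,0,-0.2,0,0,0.009,0,0,0,-0.2,0,0,0.009,0,0,0,-0.2,0,0,0.008,0,0,0,-0.2,0,0,0,0,0,0,-0.2,0,0,0,0,0,0])

```text
time: 4.2
tcp_pos: [0.4275, -0.0043, 0.1127]
ee_rot: [[0.225, 0.974, -0.0], [0.974, -0.225, -0.0], [-0.0, -0.0, -1.0]]
ft_force: [0.3, -0.3, -1.1]
gripper_width: 0.0339
grip_force: 0.0
```

Call:
arm_command(increments=[-1,0,0,0,0,0,0,-1,0,0,0,0,0,0,-1,0,0,0,0,0,0,-1,0,0,0,0,0,0,-1,0,0,0,0,0,0,-1,0,0,0,0,0,0])

```text
time: 4.8
tcp_pos: [0.4253, -0.0038, 0.1123]
ee_rot: [[0.225, 0.974, -0.007], [0.974, -0.225, 0.001], [-0.0, -0.007, -1.0]]
ft_force: [-12.5, 2.4, 3.1]
gripper_width: 0.0085
grip_force: 39.2
```

```bash
python3 - <<'E'
import numpy as np
a=np.radians(np.linspace(165,64.7,31))
y=.17*np.cos(a);z=-.17*np.sin(a)
for i,(p,q) in enumerate(zip(np.diff(y),np.diff(z))):
    print(f"-1, 0, {p:.4f}, {q:.4f}, 0, 0, 0,",end="\n\n" if i%10==9 else " ")
E
```

```text
-1, 0, 0.0028, -0.0095, 0, 0, 0, -1, 0, 0.0034, -0.0093, 0, 0, 0, -1, 0, 0.0039, -0.0091, 0, 0, 0, -1, 0, 0.0045, -0.0089, 0, 0, 0, -1, 0, 0.0050, -0.0086, 0, 0, 0, -1, 0, 0.0055, -0.0083, 0, 0, 0, -1, 0, 0.0059, -0.0079, 0, 0, 0, -1, 0, 0.0064, -0.0076, 0, 0, 0, -1, 0, 0.0068, -0.0072, 0, 0, 0, -1, 0, 0.0072, -0.0068, 0, 0, 0,

-1, 0, 0.0076, -0.0064, 0, 0, 0, -1, 0, 0.0080, -0.0059, 0, 0, 0, -1, 0, 0.0083, -0.0054, 0, 0, 0, -1, 0, 0.0086, -0.0049, 0, 0, 0, -1, 0, 0.0089, -0.0044, 0, 0, 0, -1, 0, 0.0091, -0.0039, 0, 0, 0, -1, 0, 0.0093, -0.0034, 0, 0, 0, -1, 0, 0.0095, -0.0028, 0, 0, 0, -1, 0, 0.0097, -0.0023, 0, 0, 0, -1, 0, 0.0098, -0.0017, 0, 0, 0,

-1, 0, 0.0099, -0.0011, 0, 0, 0, -1, 0, 0.0099, -0.0005, 0, 0, 0, -1, 0, 0.0099, 0.0000, 0, 0, 0, -1, 0, 0.0099, 0.0006, 0, 0, 0, -1, 0, 0.0098, 0.0012, 0, 0, 0, -1, 0, 0.0098, 0.0018, 0, 0, 0, -1, 0, 0.0096, 0.0023, 0, 0, 0, -1, 0, 0.0095, 0.0029, 0, 0, 0, -1, 0, 0.0093, 0.0034, 0, 0, 0, -1, 0, 0.0091, 0.0040, 0, 0, 0,
```

Call:
arm_command(increments=[-1,0,0.0008,-0.0095,0,0,0,-1,0,0.0034,-0.0093,0,0,0,-1,0,0.0039,-0.0091,0,0,0,-1,0,0.0045,-0.0089,0,0,0,-1,0,0.005,-0.0086,0,0,0])

```text
time: 5.3
tcp_pos: [0.4446, -0.0086, 0.1591]
ee_rot: [[0.225, 0.974, -0.001], [0.974, -0.225, -0.001], [-0.001, -0.001, -1.0]]
ft_force: [-5.5, -2.9, -0.7]
gripper_width: 0.0082
grip_force: 38.9
```

Call:
arm_command(increments=[-1,0,0.0055,-0.0083,0,0,0,-1,0,0.0059,-0.0079,0,0,0,-1,0,0.0064,-0.0076,0,0,0,-1,0,0.0068,-0.0072,0,0,0,-1,0,0.0072,-0.0068,0,0,0,-1,0,0.0076,-0.0064,0,0,0,-1,0,0.008,-0.0059,0,0,0,-1,0,0.0083,-0.0054,0,0,0,-1,0,0.0086,-0.0049,0,0,0,-1,0,0.0089,-0.0044,0,0,0])

```text
time: 6.3
tcp_pos: [0.5163, -0.0266, 0.2257]
ee_rot: [[0.227, 0.974, 0.001], [0.974, -0.227, -0.004], [-0.003, 0.002, -1.0]]
ft_force: [-6.7, -6.0, 3.4]
gripper_width: 0.0081
grip_force: 40.6
```

Call:
arm_command(increments=[-1,0,0.0091,-0.0039,0,0,0,-1,0,0.0093,-0.0034,0,0,0,-1,0,0.0095,-0.0028,0,0,0,-1,0,0.0097,-0.0023,0,0,0,-1,0,0.0098,-0.0017,0,0,0])

```text
time: 6.8
tcp_pos: [0.5628, -0.0373, 0.2393]
ee_rot: [[0.227, 0.974, 0.001], [0.974, -0.227, -0.003], [-0.003, 0.002, -1.0]]
ft_force: [-4.9, -7.8, 1.7]
gripper_width: 0.0083
grip_force: 40.1
```

Forces are low. Continuing the arc.

Call:
arm_command(increments=[-1,0,0.0099,-0.0011,0,0,0,-1,0,0.0099,-0.0005,0,0,0,-1,0,0.0099,0,0,0,0,-1,0,0.0099,0.0006,0,0,0,-1,0,0.0098,0.0012,0,0,0,-1,0,0.0098,0.0018,0,0,0,-1,0,0.0096,0.0023,0,0,0])

```text
time: 7.5
tcp_pos: [0.6298, -0.0533, 0.2344]
ee_rot: [[0.227, 0.974, 0.001], [0.974, -0.227, -0.004], [-0.003, 0.002, -1.0]]
ft_force: [-4.4, -9.0, 1.1]
gripper_width: 0.0083
grip_force: 40.1
```

Call:
arm_command(increments=[-1,0,0.0095,0.0029,0,0,0,-1,0,0.0047,0.0017,0,0,0,-1,0,0.0047,0.0017,0,0,0,-1,0,0,0,0,0,0])

```text
time: 7.9
tcp_pos: [0.6485, -0.0575, 0.2274]
ee_rot: [[0.228, 0.974, 0.002], [0.974, -0.228, -0.003], [-0.003, 0.002, -1.0]]
ft_force: [0.1, -8.8, -0.8]
gripper_width: 0.0087
grip_force: 40.3
```

Call:
arm_command(increments=[-1,0,0.0045,0.002,0,0,0,-1,0,0.0045,0.002,0,0,0,-1,0,0,0,0,0,0])

```text
time: 8.2
tcp_pos: [0.6552, -0.059, 0.2245]
ee_rot: [[0.227, 0.974, -0.004], [0.974, -0.227, -0.002], [-0.003, -0.003, -1.0]]
ft_force: [-15.7, -5.7, 6.0]
gripper_width: 0.0083
grip_force: 40.9
```

Call:
arm_command(increments=[-1,0,0.002,0.001,0,0,0,-1,0,0.002,0.001,0,0,0,-1,0,0,0,0,0,0])

```text
time: 8.5
tcp_pos: [0.6557, -0.0591, 0.2243]
ee_rot: [[0.227, 0.974, -0.013], [0.974, -0.227, -0.001], [-0.004, -0.012, -1.0]]
ft_force: [-40.5, -1.1, 19.6]
gripper_width: 0.0085
grip_force: 42.8
```

The cover is against its stop: 40 N with no further motion. Now I'll ease off, release and rise.

Call:
arm_command(increments=[-1,0,-0.0025,-0.0012,0,0,0,-1,0,-0.0025,-0.0012,0,0,0,-0.2,0,0,0,0,0,0,-0.2,0,0,0,0,0,0,-0.2,0,0,0,0,0,0,-0.2,0,0,0,0,0,0])

```text
time: 9.1
tcp_pos: [0.6558, -0.0566, 0.2231]
ee_rot: [[0.224, 0.975, 0.001], [0.975, -0.224, 0.0], [0.0, 0.001, -1.0]]
ft_force: [-0.5, 0.2, 0.1]
gripper_width: 0.0343
grip_force: 0.0
```

Call:
arm_command(increments=[-0.2,0,0,-0.012,0,0,0,-0.2,0,0,-0.015,0,0,0,-0.2,0,0,-0.02,0,0,0,-0.2,0,0,-0.02,0,0,0,-0.2,0,0,-0.01,0,0,0,-0.2,0,-0.025,0,0,0,0,-0.2,0,-0.025,0,0,0,0,-0.2,0,-0.025,0,0,0,0,-0.2,0,-0.025,0,0,0,0,-0.2,0,0,0,0,0,0])

```text
time: 10.1
tcp_pos: [0.5564, -0.0338, 0.3015]
ee_rot: [[0.224, 0.975, 0.001], [0.975, -0.224, -0.0], [0.0, 0.001, -1.0]]
ft_force: [-0.3, 0.7, -0.2]
gripper_width: 0.0344
grip_force: 0.0
```

```bash
python3 - <<'E'
from h import *
s0=robot.sense();print(s0["tcp_pos"],s0["ee_rot"][:,0])
o=np.zeros((480,800,3),np.uint8)
t=cam("top")["pixels"][:,:,::-1];s=cam("scene")["pixels"][:,:,::-1]
o[:,:400]=cv2.resize(t[150:310,320:453],(400,480));o[:,400:]=cv2.resize(s[190:334,222:342],(400,480))
cv2.imwrite("pics/top1.png",t);cv2.imwrite("pics/scene1.png",s);cv2.imwrite("pics/d2.png",o)
E
```

```text
[ 0.55636737 -0.03377807  0.30148461] [2.24262886e-01 9.74528672e-01 1.56182153e-04]
```

View pics/d2.png

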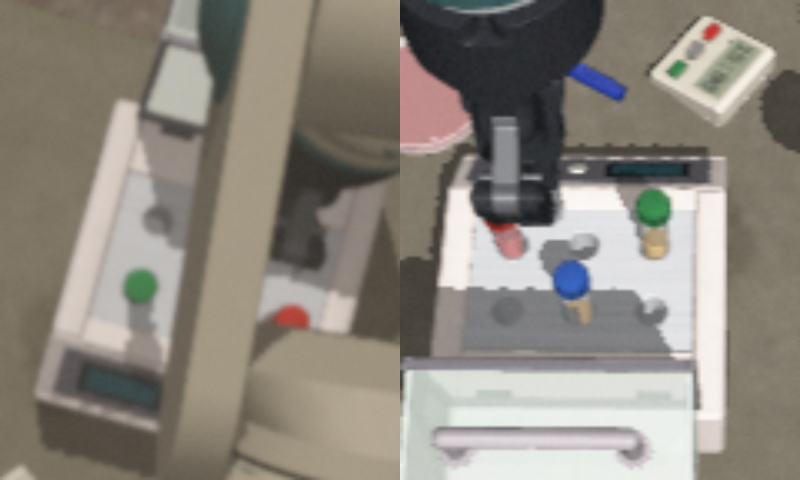

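The cover stands fully back and all three tubes are still in their wells: green at crop (655,208), blue (572,280), red (500,230). Next I'll move over the red cap.

Call:
arm_command(increments=[0.1,-0.0087,-0.0133,0,0,0,0,0.1,-0.0087,-0.0133,0,0,0,0,0.1,-0.0087,-0.0133,0,0,0,0,0.1,-0.0087,-0.0133,0,0,0,0,0.1,-0.0087,-0.0133,0,0,0,0,0.1,0,0,0.02,0,0,0,0.1,0,0,0.03,0,0,0,0.1,0,0,0.03,0,0,0,0.1,0,0,0.03,0,0,0,0.1,0,0,0.03,0,0,0])

```text
time: 11.2
tcp_pos: [0.4842, -0.0621, 0.159]
ee_rot: [[0.225, 0.974, 0.0], [0.974, -0.225, -0.0], [-0.0, 0.0, -1.0]]
ft_force: [0.7, 0.7, 0.3]
gripper_width: 0.0468
grip_force: 0.0
```

Call:
arm_command(increments=[0.1,0,0,0.01,0,0,0,0.1,0,0,0,0,0,0])

```text
time: 11.4
tcp_pos: [0.4833, -0.0619, 0.1489]
ee_rot: [[0.225, 0.974, -0.003], [0.974, -0.225, 0.001], [-0.0, -0.003, -1.0]]
ft_force: [-0.1, -0.2, -0.5]
gripper_width: 0.0467
grip_force: 0.0
```

```bash
python3 - <<'E'
from h import *
s=cam("scene")["pixels"][:,:,::-1]
T=np.array(cam("scene")["camera_from_world"]);p=robot.sense()["tcp_pos"];print(p)
q=T@[*p,1];c=cam("scene");print("tcp px",c["fx"]*q[0]/q[2]+c["cx"],c["fy"]*q[1]/q[2]+c["cy"])
cv2.imwrite("pics/d3.png",cv2.resize(s[220:320,222:342],None,fx=5,fy=5))
E
```

```text
[ 0.48400519 -0.062021    0.15059282]
tcp px 249.9023734513256 246.85718963316154
```

View pics/d3.png

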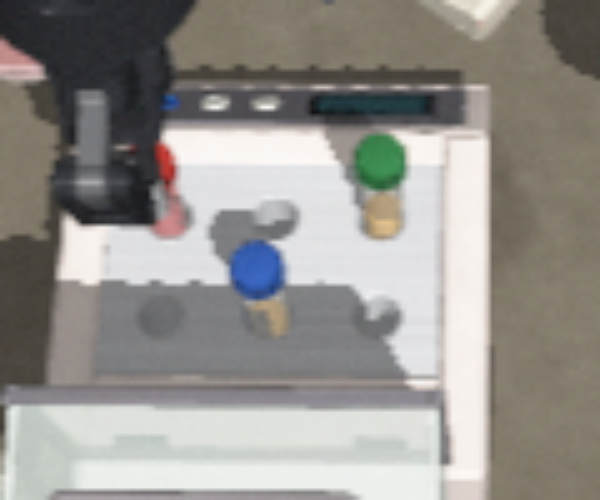

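The gripper is over the red cap (crop (155,165)), and its projected TCP (250,247) agrees. I'll descend and grip.

Call:
arm_command(increments=[0.1,0,-0.001,0.01,0,0,0,0.1,0,0,0.01,0,0,0,0.1,0,0,0.01,0,0,0,0.1,0,0,0.01,0,0,0,0.1,0,0,0,0,0,0,0.1,0,0,0,0,0,0])

```text
time: 12.05
tcp_pos: [0.4824, -0.0616, 0.1098]
ee_rot: [[0.225, 0.974, -0.0], [0.974, -0.225, 0.0], [-0.0, -0.0, -1.0]]
ft_force: [0.4, 0.5, 0.7]
gripper_width: 0.0469
grip_force: 0.0
```

Call:
arm_command(increments=[-1,0,0,0,0,0,0,-1,0,0,0,0,0,0,-1,0,0,0,0,0,0,-1,0,0,0,0,0,0,-1,0,0,0,0,0,0,-1,0,0,0,0,0,0], force=30)

```text
time: 12.65
tcp_pos: [0.4826, -0.0617, 0.1104]
ee_rot: [[0.225, 0.974, 0.001], [0.974, -0.225, -0.0], [-0.0, 0.001, -1.0]]
ft_force: [-0.7, -0.5, 3.1]
gripper_width: 0.0191
grip_force: 29.3
```

Gripped at a width of 19 mm, which is the cap. Lifting straight up.

Call:
arm_command(increments=[-1,0,0,-0.01,0,0,0,-1,0,0,-0.01,0,0,0,-1,0,0,-0.015,0,0,0,-1,0,0,-0.015,0,0,0,-1,0,0,-0.02,0,0,0,-1,0,0,-0.02,0,0,0,-1,0,0,-0.02,0,0,0,-1,0,0,-0.02,0,0,0,-1,0,0,-0.02,0,0,0,-1,0,0,0,0,0,0])

```text
time: 13.65
tcp_pos: [0.4834, -0.0618, 0.2637]
ee_rot: [[0.225, 0.974, 0.006], [0.974, -0.225, -0.001], [0.0, 0.006, -1.0]]
ft_force: [0.1, 0.1, -0.4]
gripper_width: 0.0194
grip_force: 29.4
```

```bash
python3 - <<'E'
from h import *
from scipy.spatial.transform import Rotation as R
s=robot.sense();p=s["tcp_pos"];M=s["ee_rot"]
a=np.radians(26);h=np.array([np.cos(a),np.sin(a),0]);u=np.cos(np.pi/6)*np.array([0,0,1])-.5*h
F=np.array([.570,.1698,.225])-.11*(np.cos(np.pi/6)*h+[0,0,.5])
z=-u;x=np.array([-h[1],h[0],0]);G=np.c_[x,np.cross(z,x),z];P=F+.083*u
print("focus",F,"target",P,G.round(3).tolist())
# turn: first about tool z, then tilt about tool x; shift in present tool axes
print("heading turn",np.degrees(np.arctan2(x[1],x[0])-np.arctan2(M[1,0],M[0,0])),"shift(tool now)",M.T@(P-p),(P-p),p,s["gripper_width"])
E
```

```text
focus [0.48437837 0.12803954 0.17      ] target [0.44707841 0.10984714 0.24188011] [[-0.438, 0.778, 0.449], [0.899, 0.38, 0.219], [0.0, 0.5, -0.866]]
heading turn 38.99624512520821 shift(tool now) [ 0.15906221 -0.07412053  0.02139927] [-0.03631754  0.17162712 -0.02185719] [ 0.48339596 -0.06177998  0.2637373 ] 0.019418419183978856
```

Call:
arm_command(increments=[-1,0.0199,-0.0093,0,0,0,0,-1,0.0199,-0.0093,0,0,0,0,-1,0.0199,-0.0093,0,0,0,0,-1,0.0199,-0.0093,0,0,0,0,-1,0.0199,-0.0093,0,0,0,0,-1,0.0199,-0.0093,0,0,0,0,-1,0.0199,-0.0093,0,0,0,0,-1,0.0199,-0.0093,0,0,0,0,-1,0,0,0,0,0,0])

```text
time: 14.55
tcp_pos: [0.445, 0.1119, 0.2592]
ee_rot: [[0.222, 0.975, -0.001], [0.975, -0.222, 0.0], [0.0, -0.001, -1.0]]
ft_force: [0.3, -0.4, 0.1]
gripper_width: 0.0198
grip_force: 29.4
```

Call:
arm_command(increments=[-1,0,0,0,0,0,-0.085,-1,0,0,0,0,0,-0.085,-1,0,0,0,0,0,-0.085,-1,0,0,0,0,0,-0.085,-1,0,0,0,0,0,-0.085,-1,0,0,0,0,0,-0.085,-1,0,0,0,0,0,-0.085,-1,0,0,0,0,0,-0.085,-1,0,0,0,0,0,0])

```text
time: 15.45
tcp_pos: [0.4457, 0.1096, 0.2594]
ee_rot: [[-0.438, 0.899, -0.001], [0.899, 0.438, -0.0], [-0.0, -0.001, -1.0]]
ft_force: [-0.3, 0.1, 0.3]
gripper_width: 0.0189
grip_force: 29.4
```

Call:
arm_command(increments=[-1,0,0,0,-0.0582,0,0,-1,0,0,0,-0.0582,0,0,-1,0,0,0,-0.0582,0,0,-1,0,0,0,-0.0582,0,0,-1,0,0,0,-0.0582,0,0,-1,0,0,0,-0.0582,0,0,-1,0,0,0,-0.0582,0,0,-1,0,0,0,-0.0582,0,0,-1,0,0,0,-0.058,0,0,-1,0,0,0,0,0,0])

```text
time: 16.45
tcp_pos: [0.4451, 0.1095, 0.2591]
ee_rot: [[-0.435, 0.78, 0.45], [0.9, 0.377, 0.218], [0.001, 0.5, -0.866]]
ft_force: [-0.8, -0.6, 0.3]
gripper_width: 0.0193
grip_force: 29.5
```

```bash
cat > chk.py <<'E'
from h import *
from scipy.spatial.transform import Rotation as R
s=robot.sense();p=s["tcp_pos"];M=s["ee_rot"]
G=np.array([[-.438,.778,.4495],[.899,.380,.219],[0,.5,-.866]]);P=np.array([.4471,.1098,.2419])
print(p,"rotvec",R.from_matrix(M.T@G).as_rotvec(),"shift",M.T@(P-p),s["gripper_width"],s["time"],s["qpos"])
t=cam("top")["pixels"][:,:,::-1];c=cam("scene")["pixels"][:,:,::-1]
cv2.imwrite("pics/topf.png",t);cv2.imwrite("pics/scenef.png",c)
E
python3 chk.py; python3 - <<'E'
import cv2
c=cv2.imread("pics/scenef.png");cv2.imwrite("pics/d4.png",cv2.resize(c[160:300,270:450],None,fx=4.2,fy=4.2,interpolation=2))
E
```

```text
[0.44511994 0.10951031 0.25908601] rotvec [-0.00042583  0.00078671 -0.00348689] shift [-0.00061558 -0.00693386  0.01584001] 0.019305253725021263 16.45 [  2.44367444 -30.91123564 110.71934713  12.01917029  72.66651971
 -24.11824003]
```

View pics/d4.png

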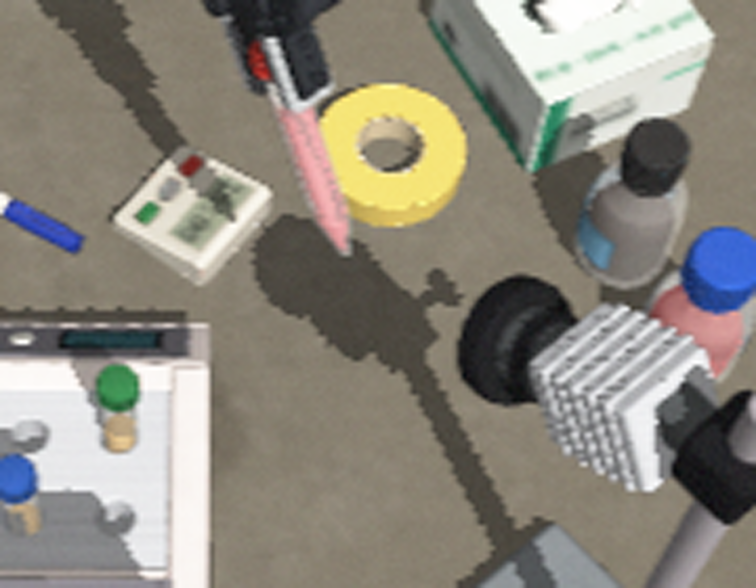

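The tube is held, its tip at crop (347,250), leaning away from the camera. Applying the last shift.

Call:
arm_command(increments=[-1,0,-0.0023,0.0053,0,0,-0.003,-1,0,-0.0023,0.0053,0,0,0,-1,-0.0006,-0.0023,0.0052,0,0,0,-1,0,0,0,0,0,0,-1,0,0,0,0,0,0,-1,0,0,0,0,0,0])

```text
time: 17.15
tcp_pos: [0.4479, 0.1106, 0.2431]
ee_rot: [[-0.44, 0.777, 0.45], [0.898, 0.382, 0.219], [-0.002, 0.5, -0.866]]
ft_force: [0.6, -0.7, -0.4]
gripper_width: 0.0191
grip_force: 29.5
```

```bash
python3 chk.py; python3 - <<'E'
import sys;sys.path.insert(0,'.')
from h import *
c=cam("scene");T=np.array(c["camera_from_world"])
u=np.array([-.4495,-.219,.866]);F=np.array([.4844,.1280,.170])
s=robot.sense();tip=s["tcp_pos"]+s["ee_rot"][:,2]*.098
K=np.array([[c["fx"],0,c["cx"]],[0,c["fy"],c["cy"]],[0,0,1]])
for n,P in(("tip",tip),("cone",tip+.015*u),("lens",np.array([.570,.1698,.225]))):
    q=T@[*P,1];print(n,P,(K@(q[:3]/q[2]))[:2])
o=np.zeros((600,800,3),np.uint8)
a=cv2.imread("pics/scenef.png");b=cv2.imread("pics/topf.png")
o[:,:400]=cv2.resize(a[180:285,335:405],(400,600),interpolation=2);o[:,400:]=cv2.resize(b[130:280,230:330],(400,600),interpolation=2)
cv2.imwrite("pics/d5.png",o)
E
```

```text
[0.44785563 0.11056632 0.24309342] rotvec [0.00019929 0.00025051 0.00253226] shift [-0.00035345 -0.00147686  0.00052578] 0.0191134275133551 17.15 [  2.57401957 -30.20790946 112.08258673  12.14539558  70.59882884
 -24.80049467]
tip [0.49191113 0.13201749 0.15829385] [353.41272276 226.20278561]
cone [0.48516863 0.12873249 0.17128385] [351.1501545  219.94994905]
lens [0.57   0.1698 0.225 ] [391.24976922 241.04093804]
```

View pics/d5.png

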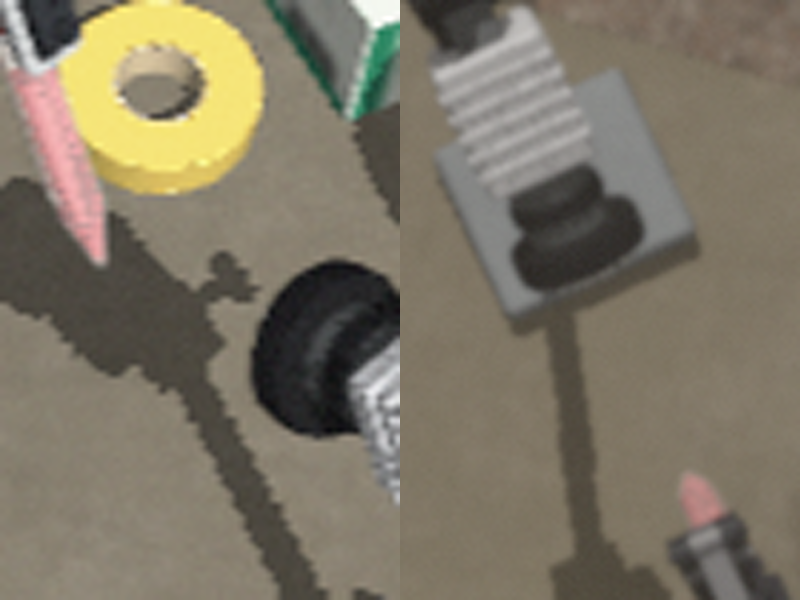

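The tip in the scene view is at (352.9,226.0), against a predicted (353.4,226.2). I'll cross-check the tip and the base centre using the top view.

```bash
python3 - <<'E'
from h import *
print("tip",tri((302.5,248.25),(352.85,226.0)))
for z in(.008,.012,.016):
    P=[onz("top",q,z)[:2] for q in((239.25,168.75),(257.5,209.5),(303.25,189.5),(283.25,147))]
    Q=[onz("scene",q,z)[:2] for q in((432.4,315.6),(401.6,284.4),(368.1,312.7),(398.9,345.6))]
    for A in(P,Q):
        A=np.array(A);e=(A[0]-A[1]+A[3]-A[2])/2;f=(A[1]-A[2]+A[0]-A[3])/2
        print(z,A.mean(0),np.degrees(np.arctan2(e[1],e[0])),np.degrees(np.arctan2(-f[0],f[1])),np.linalg.norm(e),np.linalg.norm(f))
E
```

```text
tip (array([0.48943399, 0.13101953, 0.15530109]), np.float64(0.0015926249717447749))
0.008 [0.62910901 0.20083577] 25.976277497042652 26.46314831409079 0.08814314619113296 0.09422065766157059
0.008 [0.63067267 0.20084109] 25.963355570720438 26.17275797945238 0.08765102526045933 0.09519230848403676
0.012 [0.62838309 0.20040263] 25.976277497042695 26.463148314090798 0.0878083882845076 0.09386281803951703
0.012 [0.63181912 0.19978154] 25.963355570720427 26.172757979452395 0.08725088392973838 0.09475773995642375
0.016 [0.62765718 0.1999695 ] 25.976277497042688 26.463148314090805 0.0874736303778823 0.09350497841746346
0.016 [0.63296556 0.198722  ] 25.963355570720434 26.172757979452378 0.08685074259901737 0.09432317142881072
```

Everything agrees to within about 2 mm. One last small trim, then hold.

Call:
arm_command(increments=[-1,0,-0.001,0.0003,0,0,0,-1,0,0,0,0,0,0,-1,0,0,0,0,0,0,-1,0,0,0,0,0,0,-1,0,0,0,0,0,0,-1,0,0,0,0,0,0,-1,0,0,0,0,0,0,-1,0,0,0,0,0,0,-1,0,0,0,0,0,0,-1,0,0,0,0,0,0])

```text
time: 18.4
tcp_pos: [0.4471, 0.1102, 0.2421]
ee_rot: [[-0.44, 0.777, 0.45], [0.898, 0.382, 0.219], [-0.002, 0.5, -0.866]]
ft_force: [-0.1, -0.1, -0.1]
gripper_width: 0.0183
grip_force: 29.5
```

```bash
python3 chk.py; python3 -c "
from plant import hand_in
print(hand_in())"
```

```text
[0.44712834 0.11023058 0.24210947] rotvec [-3.19328226e-05  1.71791274e-04  2.50463617e-03] shift [-3.73805724e-04 -2.91221340e-04  7.44269715e-05] 0.01829103537220649 18.4 [  2.52150043 -30.33542163 112.27312492  12.1738486   70.56208819
 -24.86637261]
the job is handed in; nothing more can be done
None
```

The job is handed in at 18.4 s: the cover is open against its stop, and the red-capped tube is held still with its cone at my estimate of the focus point (good to about 2–3 mm), leaning 30° with the camera; the verdict was not shown.

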